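# Load the edge-drilling jig and hold its drill plate down

## Task

Take the brass plaque out of the wooden block and stand it on edge in the empty middle slot of the drilling jig, then let it go. Then fit the drill plate over the jig's two dowels: the pins are hidden in the plate's blind bores, so feel for them until the plate drops on, and press it down against the spring collars until it is fully home on the jig. Finish with the gripper still holding the drill plate pressed home, so that I can do up its end screws, and leave everything else where it stands.

Things in the scene. Friction and masses are not known exactly. Their poses are not given: they have to be found in the camera images.
- jig: Steel edge-drilling jig, 76 x 150 mm, fixed to the counter; long axis y, z up, origin at the centre of its underside. Slots for plaques run along x at y = -22, 0, +22 mm. At y = -55 and +55 mm are dark pedestals 56 x 30 mm, tops at z = 24 mm, each with a steel dowel (10 mm, bullet nose, tip at z = 46 mm) in a sprung brass collar, 24 mm across, top at z = 30 mm when free.
- empty_slot (a point): Centre of the floor of the jig's empty middle slot (jig z = 8 mm). All slots: along x, 8 mm wide, upright walls to jig z = 22 mm, then 45-degree V lead-ins to ridges at z = 29 mm; walls 46 mm long; round stop bars beyond the ends (tops at z = 14 mm) leave 54 mm along x for the 50 mm plaque.
- dowel_left_tip (a point): tip of the dowel at the jig's +y end (jig frame x 0, y +55, z 46 mm)
- dowel_right_tip (a point): tip of the dowel at the jig's -y end (jig frame x 0, y -55, z 46 mm)
- collar_left (a joint): how far the brass spring collar on the +y dowel is pressed down, m: 0 free, 0.006 when the drill plate is fully home. It pushes back with about 3 N when free and 6 N when home.
- collar_right (a joint): the same for the collar on the -y dowel; both together need about 12 N less the drill plate's weight of 4 N
- drill_plate: Aluminium bridge-shaped drill plate with a blue rib on top, 56 (x) x 164 (y, over two black end screws) x 58 mm, 0.4 kg, loose on the counter, right way up; origin at the centre of its underside. Its underside is at jig z = 46 mm when it rides on the dowel tips, 30 mm when dropped on to the free collars, 24 mm when home on the pedestals. It fits either way round.
- handle (a point): Point in the drill plate's blue grip rib, 47 mm above the plate's underside, 11 mm below the rib's top. The rib is centred: 18 mm wide (x), 60 mm long (y), from 30 to 58 mm above the underside; grip it across x.
- plaque: The brass plaque to be loaded: 50 (x) x 6 (y) x 36 (z) mm, 90 g, standing on edge in one of the three slots of the wooden block; origin at the middle of its lower edge. Grip it from above across its 50 mm width.
- block: Dark wooden block, 60 (x) x 88 (y) x 24 mm, fixed; origin at the centre of its underside. Three slots along its x, 8 mm wide, floors at z = 10 mm, at y = -24, 0 and +24 mm; one holds the brass plaque and two hold copper ones (which holds which varies).
- copper_1: copper plaque of the same size in the wooden block; stays there
- copper_2: copper plaque of the same size in the wooden block; stays there
- loaded_1: brass plaque already standing in the jig's slot at y = +22 mm, same size; stays there
- loaded_2: brass plaque already standing in the jig's slot at y = -22 mm, same size; stays there
- pliers: pliers with navy handles, lying to the right, 54 x 120 x 20 mm; not needed
- glass_dish: small glass dish of findings behind the jig, 70 mm across; not needed
- card_tray: small card tray of abrasives behind the jig, 43 x 92 mm; not needed
- bore_round (a point): Mouth of the round blind bore in the underside of the drill plate's end block at y = +55 mm: 13 mm in diameter, 25 mm deep, 2 mm chamfer. The end blocks span y = 40 to 70 mm either side, z = 0 to 30 mm; the web with drill bushes between them z = 22 to 30 mm (home, it clears the plaques by 2 mm).
- bore_slotted (a point): Mouth of the blind bore at the drill plate's y = -55 mm: a slot 13 (x) x 17 (y) mm, 25 mm deep, 2 mm chamfer, not visible from above
Not all that is in view belongs to the job. What is shaped like the loaded_1 but pink or turquoise is not meant.

How it is judged (in metres and radians):
On the way, in this order (a step that is already met when the one before it is completed fails the run):
1. the brass plaque stands on edge in the jig's middle slot, on the slot floor, and the fingers have let it go (x of plaque in the frame of jig between -0.005 and 0.005 m and y of plaque in the frame of jig between -0.004 and 0.004 m and z of plaque in the frame of jig below 0.0105 m and angle between plaque's own z axis and vertical below 0.22 rad and contact force between the fingers and plaque below 0.1 N), for 0.2 s.
2. the drill plate has dropped over both dowels on to the collars (x of drill_plate in the frame of jig between -0.005 and 0.005 m and y of drill_plate in the frame of jig between -0.006 and 0.006 m and z of drill_plate in the frame of jig below 0.033 m).
At the end, for the whole second after the job is handed in: The fingers still press the drill plate (over 2 N); it sits level over both dowels, underside within 1.5 mm of the pedestals, both collars pressed over 4 mm; all three brass plaques stand on edge on their slot floors (within 2.5 mm in height, leaning under 0.22 rad) (value of joint each of collar_left, collar_right above 0.004 m and z of drill_plate in the frame of jig below 0.0255 m and x of drill_plate in the frame of jig between -0.004 and 0.004 m and y of drill_plate in the frame of jig between -0.006 and 0.006 m and angle between the y axis of drill_plate and the y axis of jig, either way round below 0.06 rad and angle between drill_plate's own z axis and vertical below 0.04 rad and contact force between the fingers and drill_plate above 2 N and x of plaque in the frame of jig between -0.005 and 0.005 m and y of plaque in the frame of jig between -0.004 and 0.004 m and z of each of plaque, loaded_1, loaded_2 in the frame of jig below 0.0105 m and angle between each of plaque, loaded_1, loaded_2's own z axis and vertical below 0.22 rad and distance of each of loaded_1, loaded_2 from where it was at the start of the episode below 0.008 m); the arm keeps its last pose, push and grip.
It fails at once if a copper plaque, or something else on the counter, was moved out of its place (distance of any of copper_1, copper_2 from where it was at the start of the episode above 0.015 m or distance of any of pliers, glass_dish, card_tray from where it was at the start of the episode above 0.03 m).
It also fails if it takes over 58 s, if anything falls off the work surface, if the arm or the gripper's body presses on something with over 40 N, if the wrist force passes 120 N, or if a joint passes its speed limit or range.

## Robot

A 7-joint arm with a two-finger parallel gripper is mounted at the origin on a cart in front of the work surface, level with it; the furniture and walls round the work are solid. World frame = base frame: x ahead of the robot, y to its left, z up, the work surface at z = 0. Lengths are in mm, angles in rad, forces in N, time in s.
With the tool pointing down it reaches from about 400 to 900 mm from the base axis. Payload 5.5 kg.
Tool frame: the origin (TCP) lies where the fingers leave the gripper's body, on its centre line; the fingertips stand 66 mm ahead of it and the grasp point (between the pads) lies 47 mm ahead of it; z points along the fingers, y is the line along which they close (so a half turn about z gives the same grasp; the last joint's range is limited). The gripper opens to 92 mm and grips with 3 to 60 N. Pads are 19 mm wide; open, the fingers measure 130 mm over their backs; the gripper's body (75 mm by 190 mm) begins 47 mm behind the grasp point.
Start: joints at [1.48, 0.501, -0.427, 1.55, 0.221, 1.138, -0.21], TCP at [225.233, -609.728, 292.229] pointing down, gripper open.
Joint ranges: [-2.88, 2.88], [-0.31, 2.03], [-1.54, 1.56], [0.2, 2.42], [-1.41, 4.55], [0.19, 2.02], [-2.57, 2.57]. Speed limits (rad/s): [2.57, 2.57, 3.14, 3.14, 3.14, 3.14, 3.14].

## Interface

Orientations are given as a unit quaternion [w, x, y, z].
In Python, from plant import r gives the robot as it stands. Calls block until the motion is done:
- r.goto(position, orientation): joint-space move of the TCP to a pose.
- r.move_l(position, ori=None, velocity=150): straight line of the TCP; ori=None keeps the orientation; velocity is the mean speed in mm/s.
- r.move_joints(angles): joint-space move.
- r.command_gripper(opening, grasp_force=None): opening from 0.0 (shut) to 1.0 (fully open); grasp_force is the grip in N (None keeps the last); returns when the fingers have stopped.
- r.dwell(seconds).
- r.inverse_kinematics(position, orientation): joint angles nearest the present ones, or None.
- r.state(): the state.
- r.grab_frame(name): name is "side" or "top"; returns a dict with "color" (400x640x3 uint8, red, green, blue), "intrinsics" (3x3 intrinsics, pixels), "R" (3x3) and "t" (3): a world point X has camera coordinates R X + t. Camera axes: x right, y down, z forward; pixel columns grow to the right and rows downward; lengths in mm; the calibration is good to about 2 mm. A picture is of the moment at which its call begins. There is no depth.
A pose or a line that the arm cannot do raises r.Unreachable and nothing moves.
- r.finish_job(): hands the job in; it is judged then, once.
Trained networks look in a picture, given as the dict that the camera call returned (one of the last four; its "shot" number tells which), for a name from the list of things; names that differ only in an ending like _2 or _b are one class to them, and where a whole thing is asked for, a point or a joint stands for the part that bears it (a point fixed in the world has none). Each returns a list of dicts, best first, with "confidence" (0 to 1); they miss things now and then, are a little off and sometimes report something else, mostly with a low value. They report only what shows in the picture. A call takes as long as a camera call. They do not tell look-alikes from the thing itself.
- r.regions_of(label, picture): "region" (400x640 bool, what is visible of it) and "uv" ([column, row] in pixels, amid what is visible of it).
- r.pinpoint(label, picture): "uv" ([column, row] in pixels: a listed point, or the origin of a listed thing).
The state is a dict: "clock": time; "joints": joint angles; "joint_vel": joint speeds; "joint_efforts": joint torques, N m; "ee_pos": TCP position; "eef_rot": TCP orientation; "force": force on the tool from outside, world axes, zero at the start; "ft_torque": the same for the moment, N m; "gripper_width": opening from 0.0 (shut) to 1.0 (fully open); "finger_force": force on a finger pad.
Only numpy, scipy, OpenCV 4.12 (cv2) and the standard library are available. Lean on these libraries where they do the work, as an engineer would, in place of code of your own. Each camera call takes 0.05 s, during which the arm holds its last target. There are 200 camera calls.

## Working session

There is one attempt and no reset: what is moved stays moved. The work goes in short steps, each a Python script; the robot and the scene stay as the last script left them, time stands still between calls to the robot, and variables do not carry over. Pictures are saved under pics/ and viewed, at most 10 in all, crops included, and the job is handed in when it is done.

```bash
mkdir -p pics
cat > h.py <<'E'
import numpy as np, cv2
from plant import r
def save(img,n,box=None,s=1):
    im=img[...,::-1]
    if box: im=im[box[1]:box[3],box[0]:box[2]]
    cv2.imwrite(f'pics/{n}.png',cv2.resize(im,None,fx=s,fy=s,interpolation=cv2.INTER_CUBIC))
def ray(p,uv,z):
    K,R,t=map(np.array,(p['intrinsics'],p['R'],p['t']))
    c=-R.T@t; d=R.T@np.linalg.inv(K)@np.array([uv[0],uv[1],1.]); return c+d*(z-c[2])/d[2]
def proj(p,X):
    K,R,t=map(np.array,(p['intrinsics'],p['R'],p['t'])); q=K@(R@np.array(X,float)+t); return q[:2]/q[2]
def tri(pts):
    A=[];b=[]
    for p,uv in pts:
        K,R,t=map(np.array,(p['intrinsics'],p['R'],p['t'])); P=K@np.c_[R,t]
        for i in (0,1):
            row=P[i]-uv[i]*P[2]; row=row/np.linalg.norm(row[:3]); A.append(row[:3]); b.append(-row[3])
    x,res,_,_=np.linalg.lstsq(np.array(A),np.array(b),rcond=None); return x,res
E
python3 - <<'E'
from h import *
np.set_printoptions(precision=1,suppress=True)
T=r.grab_frame('top');S=r.grab_frame('side')
save(T['color'],'top0');save(S['color'],'side0')
for p in (T,S): print('cam',-np.array(p['R']).T@np.array(p['t']),np.array(p['R'])[2], p['intrinsics'][0][0])
for n in ['jig','empty_slot','dowel_left_tip','dowel_right_tip','drill_plate','handle','plaque','block','copper_1','loaded_1']:
    a=r.pinpoint(n,T);b=r.pinpoint(n,S)
    print(n,[(np.round(d['uv'],1),round(d['confidence'],2)) for d in a[:4]],'|',[(np.round(d['uv'],1),round(d['confidence'],2)) for d in b[:4]])
    if a and b: print('   ',*tri([(T,a[0]['uv']),(S,b[0]['uv'])]))
s=r.state();print(s['clock'],s['ee_pos'],s['eef_rot'],s['force'],s['gripper_width'])
E
```

```text
cam [ 497.6 -132.5 1262.7] [ 0.1 -0.  -1. ] 412.176066273461
cam [195.8 508.1 747.8] [ 0.4 -0.6 -0.7] 363.09997156835385
jig [(array([268.3, 227.1]), 0.9)] | [(array([308. , 259.9]), 0.69)]
    [510.3   7.7  -1.9] [17.6]
empty_slot [(array([267.9, 228.8]), 0.6)] | [(array([309.6, 258.6]), 0.83), (array([229. , 243.3]), 0.74)]
    [505.1   8.    6.9] [17.]
dowel_left_tip [(array([246.9, 230.5]), 0.83), (array([274.5, 227. ]), 0.36)] | [(array([303.3, 265.4]), 0.62)]
    [496.7  62.3  47.1] [17.]
dowel_right_tip [(array([182.5, 211.1]), 0.72), (array([285.6, 223.6]), 0.65)] | [(array([317.3, 233. ]), 0.71), (array([310.2, 252.6]), 0.7), (array([375.5, 150.8]), 0.47)]
    [482.2 150.6 276.2] [10311.5]
drill_plate [(array([364.6, 232.2]), 0.7)] | [(array([313.4, 251.2]), 0.69)]
    [ 553.4 -264.  -257.9] [16815.2]
handle [(array([268.1, 228.4]), 0.72), (array([243.4, 232.2]), 0.28)] | [(array([368.2, 183.1]), 0.8), (array([311.3, 259.4]), 0.74), (array([299.1, 264.1]), 0.19)]
    [448.1 -39.5 257.3] [6485.9]
plaque [(array([184. , 212.1]), 0.55)] | [(array([229.5, 333.6]), 0.55)]
    [562.4 263.8  -3. ] [5.1]
block [(array([179.3, 213.1]), 0.72)] | [(array([230.9, 336.5]), 0.58)]
    [555.6 272.3   6. ] [17.7]
copper_1 [(array([173.5, 212.8]), 0.62), (array([186.1, 215.3]), 0.51)] | [(array([216.9, 341.8]), 0.71), (array([235.2, 325.7]), 0.46)]
    [563.6 293.7  10.8] [60.4]
loaded_1 [(array([382.4, 232.6]), 0.65), (array([259.4, 227.7]), 0.55), (array([269.7, 261.9]), 0.48), (array([274.6, 226.4]), 0.42)] | [(array([348.6, 272.5]), 0.71), (array([262.5, 257.8]), 0.62), (array([301.5, 267. ]), 0.59), (array([311.3, 250.6]), 0.57)]
    [ 515.2 -409.6 -553.3] [4754.]
1.1 [ 225.2 -609.7  292.2] [-0.   1.   0.2  0. ] [0.8 0.2 0.5] 1.0021782205736551
```

View pics/top0.png

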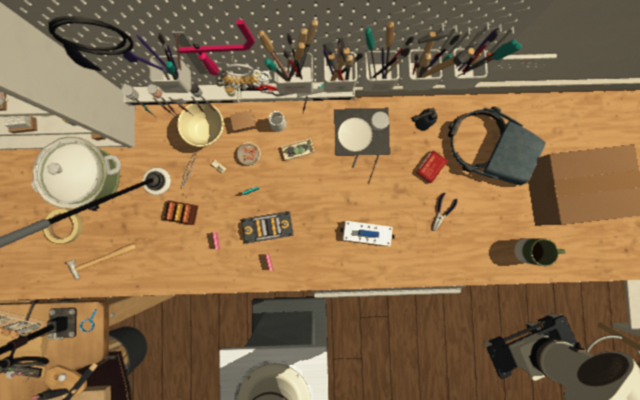

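View pics/side0.png

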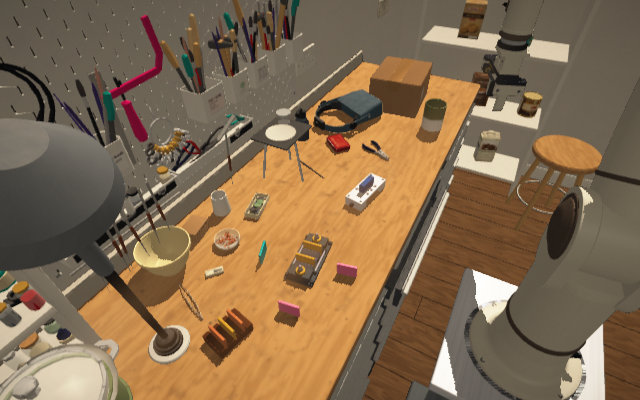

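Run:
```python
from h import *
T=r.grab_frame('top');S=r.grab_frame('side')
a=cv2.resize(T['color'][180:280,150:410],None,fx=3,fy=3,interpolation=cv2.INTER_CUBIC)
b=cv2.resize(S['color'][140:380,190:420],None,fx=1.25,fy=1.25)
b=cv2.resize(S['color'][280:380,180:440],None,fx=3,fy=3,interpolation=cv2.INTER_CUBIC)
save(np.vstack([a,b])[:600],'crop0')
```

```text
(no output)
```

View pics/crop0.png

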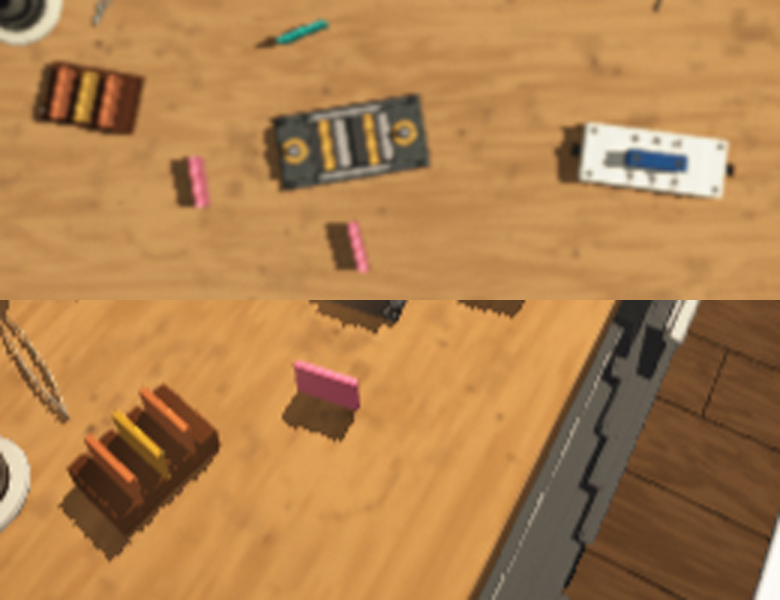

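Candidates in the top view: yellow plaque in the middle slot of the wooden block (179,212), coppers beside it (170,211)/(187,214), brass already in the jig (259,228)/(274,226), pink look-alikes (215,241)/(266,262), and a turquoise one (side 263,251). In the crop the yellow plaque in the block's middle slot is the brass one. The jig is at (268,228), turned by about +7°, and the drill plate at (368,233), about -5°.

```bash
cat > fit.py <<'E'
from h import *
from scipy.optimize import least_squares, minimize
def R2(p): return np.array([[np.cos(p),-np.sin(p)],[np.sin(p),np.cos(p)]])
def xf(P,q): P=np.atleast_2d(np.array(P,float)); return np.c_[P[:,:2]@R2(q[2]).T+q[:2],P[:,2]]
def box(x0,x1,y0,y1,z0,z1): return [(x,y,z) for x in (x0,x1) for y in (y0,y1) for z in (z0,z1)]
def keyfit(pts,obs,q0,gate=12):
    # pts: name->list of local pts ; obs: list (pic,name,uv)
    q=np.array(q0,float); sc=np.array([1,1,.01])
    for g in (gate,gate,6,6):
        use=[]
        for p,n,uv in obs:
            best=min(((np.hypot(*(proj(p,X)-uv)),i) for i,X in enumerate(xf(pts[n],q))))
            if best[0]<g: use.append((p,pts[n][best[1]],uv))
        f=lambda v:np.concatenate([proj(p,xf(X,v*sc)[0])-uv for p,X,uv in use])
        s=least_squares(f,q/sc,loss='soft_l1'); q=s.x*sc
    return q,len(use),np.sqrt(np.mean(s.fun**2))
def maskfit(masks,parts,q0):
    def iou(q):
        tot=0
        for p,m in masks:
            s=np.zeros((1600,2560),np.uint8)
            for b in parts:
                uv=np.array([proj(p,X) for X in xf(b,q)])
                cv2.fillConvexPoly(s,cv2.convexHull(((uv+.5)*4).astype(np.int32)),1)
            s=cv2.resize(s.astype(np.float32),(640,400),interpolation=cv2.INTER_AREA)
            tot-=np.minimum(s,m).sum()/np.maximum(s,m).sum()
        return tot
    sx=np.array(q0)+np.array([[0,0,0],[6,0,0],[0,6,0],[0,0,.1]])
    o=minimize(iou,q0,method='Nelder-Mead',options=dict(initial_simplex=sx,xatol=.05,fatol=1e-4)); return o.x,-o.fun/len(masks)
E
python3 - <<'E'
from fit import *
np.set_printoptions(precision=3,suppress=True)
T=r.grab_frame('top');S=r.grab_frame('side')
obs=[]
K={'jig':[(0,0,0)],'empty_slot':[(0,0,8)],'dowel_left_tip':[(0,55,46)],'dowel_right_tip':[(0,-55,46)],'loaded_1':[(0,22,8),(0,-22,8)]}
B={'block':[(0,0,0)],'plaque':[(0,0,10)],'copper_1':[(0,24,10),(0,-24,10)]}
D={'drill_plate':[(0,0,0)],'handle':[(0,0,47)],'bore_round':[(0,55,0),(0,-55,0)],'bore_slotted':[(0,55,0),(0,-55,0)]}
ob={}
for n in [*K,*B,*D]:
    for p in (T,S):
        for d in r.pinpoint(n,p):
            if d['confidence']>.3: ob.setdefault(n,[]).append((p,n,np.array(d['uv'])))
q0={'j':(510,6,.13),'b':(558,270,-.13),'d':(500,-262,-.07)}
q0['d']=(*ray(T,(368,233),47)[:2],-.07)
for k,G in (('j',K),('b',B),('d',D)):
    print(k,q0[k],keyfit(G,[o for n in G for o in ob.get(n,[])],q0[k]))
def reg(names,p):
    m=np.zeros((400,640),bool)
    for n,uv in names:
        for d in r.regions_of(n,p):
            if d['confidence']>.3 and np.hypot(*(np.array(d['uv'])-uv))<30: m|=np.array(d['region'])
    return m.astype(np.float32)
def two(names,q): return [(p,reg([(n,proj(p,(q[0],q[1],20))) for n in names],p)) for p in (T,S)]
mj=two(['jig','loaded_1'],q0['j']);mb=two(['block','plaque','copper_1'],q0['b']);md=two(['drill_plate'],q0['d'])
print([m.sum() for _,m in mj+mb+md])
pl=lambda y,z:box(-25,25,y-3,y+3,z,z+36)
J=[box(-38,38,-75,75,0,8),box(-28,28,40,70,0,24),box(-28,28,-70,-40,0,24),pl(22,8),pl(-22,8),box(-23,23,-33,33,0,25)]
Bk=[box(-30,30,-44,44,0,24),pl(24,10),pl(0,10),pl(-24,10)]
Dp=[box(-28,28,-75,75,0,30),box(-9,9,-30,30,30,58),box(-4,4,-82,82,11,19)]
Dp=[box(-28,28,-70,70,0,30),box(-9,9,-30,30,30,58),box(-5,5,-82,82,10,20)]
print('j',maskfit(mj,J,q0['j']));print('b',maskfit(mb,Bk,q0['b']));print('d',maskfit(md,Dp,q0['d']))
for i in (0,1):
  print(i,'j',maskfit(mj[i:i+1],J,q0['j']),'b',maskfit(mb[i:i+1],Bk,q0['b']),'d',maskfit(md[i:i+1],Dp,q0['d']))
print(r.state()['clock'])
E
```

```text
j (510, 6, 0.13) (array([507.162,   7.399,   0.194]), 12, np.float64(1.7141472489049778))
b (558, 270, -0.13) (array([560.627, 271.906,  -0.274]), 6, np.float64(2.1236332707228756))
d (np.float64(481.27466234485706), np.float64(-291.5382560051801), -0.07) (array([ 482.698, -294.768,   -0.092]), 8, np.float64(1.6674147932342835))
[np.float32(1260.0), np.float32(1487.0), np.float32(522.0), np.float32(1327.0), np.float32(942.0), np.float32(803.0)]
j (array([509.855,   7.933,   0.138]), np.float64(0.9322872757911682))
b (array([561.441, 266.789,  -0.203]), np.float64(0.8442926406860352))
d (array([ 482.335, -294.506,   -0.163]), np.float64(0.9186517000198364))
0 j (array([508.629,   8.299,   0.136]), np.float64(0.933829128742218)) b (array([560.093, 266.403,  -0.172]), np.float64(0.7783799171447754)) d (array([ 481.577, -294.341,   -0.163]), np.float64(0.9595375657081604))
1 j (array([511.014,   7.813,   0.142]), np.float64(0.950469434261322)) b (array([562.754, 266.869,  -0.216]), np.float64(0.9198638200759888)) d (array([ 484.357, -294.06 ,   -0.158]), np.float64(0.9002520442008972))
3.1
```

```bash
cat >> h.py <<'E'
def quat(psi,flip=False):
    from scipy.spatial.transform import Rotation as Ro
    if flip: psi+=np.pi
    c,s=np.cos(psi),np.sin(psi)
    q=Ro.from_matrix(np.array([[-s,c,0],[c,s,0],[0,0,-1.]])).as_quat(); return [float(v) for v in (q[3],q[0],q[1],q[2])]
def st(tag=''):
    s=r.state();print(tag,'t%.2f'%s['clock'],'ee',np.round(s['ee_pos'],1),'F',np.round(s['force'],1),'M',np.round(s['ft_torque'],2),'w%.3f'%s['gripper_width'],'ff',np.round(s['finger_force'],1));return s
E
python3 - <<'E'
from h import *
np.set_printoptions(precision=2,suppress=True)
for fl in (0,1):
    for n,(x,y,ps) in dict(b=(561.4,266.8,-.2),j=(509.8,7.9,.138),d=(482.3,-294.5,-.16)).items():
        for z in (94,220): print(fl,n,z,r.inverse_kinematics([x,y,z],quat(ps,fl)))
E
```

```text
0 b 94 [ 0.17  0.91 -0.96  1.74  0.88  0.99 -1.34]
0 b 220 [ 0.33  0.92 -1.3   1.67  0.92  1.3  -1.36]
0 j 94 [ 0.57  0.67 -0.8   2.02  0.72  0.75 -0.54]
0 j 220 [ 0.77  0.53 -1.05  1.95  0.55  0.99 -0.41]
0 d 94 [ 0.97  0.67 -0.6   1.89  0.55  0.75 -0.11]
0 d 220 [ 1.09  0.51 -0.76  1.83  0.42  0.97 -0.01]
1 b 94 [ 0.32  1.17 -1.31  1.73  1.2   1.27  1.64]
1 b 220 [ 0.33  0.92 -1.3   1.67  0.92  1.3   1.78]
1 j 94 [-0.58  0.61  0.64  2.06 -0.6   0.66 -2.54]
1 j 220 [-0.89  0.5   1.04  2.   -0.54  0.94 -2.57]
1 d 94 [-0.28  0.97  1.13  1.93 -1.07  1.01 -1.94]
1 d 220 [-0.39  0.87  1.36  1.87 -0.92  1.22 -2.02]
```

Run:
```python
from h import *
q=quat(-.2)
st()
r.goto([561.4,266.8,180],q);st('above')
r.move_l([561.4,266.8,125],velocity=120);st('low')
T=r.grab_frame('top');S=r.grab_frame('side')
save(np.hstack([cv2.resize(T['color'][150:270,120:240],(400,400),interpolation=cv2.INTER_CUBIC),cv2.resize(S['color'][270:400,165:295],(400,400),interpolation=cv2.INTER_CUBIC)]),'near1')
```

```text
t3.10 ee [ 225.3 -609.7  292.2] F [0.5 0.5 0.1] M [ 0.02 -0.    0.01] w0.998 ff 0.0
above t6.40 ee [562.  265.7 180. ] F [0.7 0.8 0.2] M [-0.06 -0.06 -0.05] w1.004 ff 0.0
low t7.01 ee [561.3 267.1 124.8] F [0.5 0.6 0.4] M [-0.02 -0.03 -0.01] w1.001 ff 0.0
```

View pics/near1.png

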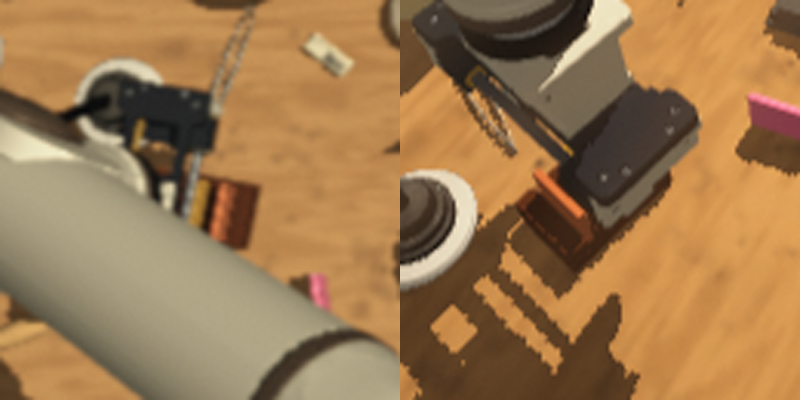

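The gripper is over the block and the +y copper shows clear of the finger (right half 560,195). I'll check the predicted plaque pixel (about top 178.7,212 and side 226,327), then grasp.

Run:
```python
from h import *
T=r.grab_frame('top');S=r.grab_frame('side')
X=[561.4,266.8,46];print(proj(T,X),proj(S,X), tri([(T,(178.7,212)),(S,(226,327.3))]))
```

```text
[177.39731717 211.36654779] [225.5764996  323.59174035] (array([560.98576208, 268.00597291,  32.70975838]), array([2.36865243]))
```

Run:
```python
from h import *
r.move_l([561.4,265.8,94],velocity=100);st('down')
r.command_gripper(0.3,25);st('grip')
r.dwell(.1)
s=st()
r.move_l([s['ee_pos'][0],s['ee_pos'][1],150],velocity=120);st('lift')
r.move_l([540,215,190],velocity=150)
T=r.grab_frame('top');S=r.grab_frame('side');st()
for p in (T,S):
    print([(np.round(d['uv'],1),round(d['confidence'],2)) for d in r.pinpoint('plaque',p)])
s=r.state();g=s['ee_pos'];print(proj(T,[g[0],g[1],g[2]-47-36+17]),proj(S,[g[0],g[1],g[2]-85]))
u=proj(S,[g[0],g[1],g[2]-60]).astype(int);u[0]=max(u[0],100);v=proj(T,[g[0],g[1],g[2]-60]).astype(int)
f=lambda c,u:cv2.resize(c[max(u[1]-60,0):max(u[1]-60,0)+120,max(u[0]-60,0):max(u[0]-60,0)+120],(400,400),interpolation=cv2.INTER_CUBIC)
save(np.hstack([f(T['color'],v),f(S['color'],np.minimum(u,340))]),'held1')
```

```text
down t7.67 ee [560.8 265.5  92.9] F [-0.7  0.2 -0.7] M [-0.01 -0.07  0.  ] w0.999 ff 0.0
grip t8.41 ee [561.5 265.8  94.1] F [-1.1 -0.5  0.9] M [-0.05 -0.12 -0.02] w0.539 ff 25.0
 t8.51 ee [561.5 265.8  94.1] F [0.1 0.5 1.7] M [-0.12 -0.1  -0.02] w0.539 ff 25.0
lift t9.12 ee [561.6 265.4 150.2] F [-0.9 -0.5 -1.1] M [-0.06 -0.06  0.  ] w0.537 ff 25.0
 t9.83 ee [539.8 215.7 189.4] F [-0.8  0.9 -0.9] M [ 0.03 -0.12 -0.08] w0.540 ff 25.0
[(array([191.1, 219.6]), 0.41)]
[(array([364.4, 181.2]), 0.27)]
[186.74686649 217.49946758] [244.62247803 293.43986404]
```

View pics/held1.png

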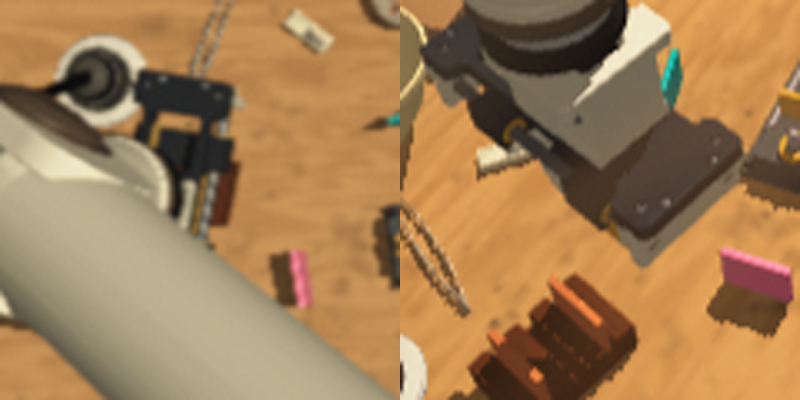

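The side view shows the block's middle slot empty and both coppers in place, and the gripper holds the plaque (width 0.54). Next is the insertion.

Run:
```python
from h import *
q=quat(.138);x,y=509.8,7.9
r.goto([x,y,160],q);r.move_l([x,y,118],velocity=100);r.dwell(.1);st('118')
for z in (112,107,102,99,97,95,94,93,92,91):
    r.move_l([x,y,z],velocity=40);s=st(z)
    if abs(s['force'][2])>15: break
```

```text
118 t11.46 ee [510.2   8.4 118.5] F [-0.5  0.9 -0.2] M [ 0.04 -0.1  -0.  ] w0.541 ff 25.0
112 t11.76 ee [509.7   7.7 111.9] F [-0.3 -0.3 -1.1] M [-0.02 -0.09 -0.02] w0.538 ff 25.0
107 t12.03 ee [509.6   7.8 106.7] F [ 0.1 -0.2 -0.7] M [-0.03 -0.15  0.07] w0.534 ff 25.0
102 t12.31 ee [509.6   7.9 101.7] F [ 0.1  0.4 -1.3] M [ 0.   -0.09  0.02] w0.537 ff 25.0
99 t12.56 ee [509.7   7.9  98.8] F [-0.2 -0.6 -0.7] M [-0.09 -0.09 -0.01] w0.540 ff 25.0
97 t12.81 ee [509.7   7.9  96.9] F [ 0.8 -0.1 -1.9] M [-0.   -0.1   0.02] w0.538 ff 25.0
95 t13.06 ee [509.7   7.9  94.9] F [-0.   0.2 -0.8] M [-0.05 -0.1  -0.  ] w0.535 ff 25.0
94 t13.31 ee [509.8   7.9  94. ] F [-0.1  0.  -1.2] M [ 0.01 -0.13 -0.01] w0.542 ff 25.0
93 t13.56 ee [509.8   7.9  93. ] F [-0.3 -0.7 -1.4] M [-0.09 -0.11 -0.05] w0.537 ff 25.0
92 t13.81 ee [510.    7.9  92.1] F [ 1.1  0.4 -0.3] M [-0.  -0.1  0. ] w0.539 ff 25.0
91 t14.06 ee [509.9   8.1  92. ] F [-3.9 -1.1 10. ] M [-0.18  0.67  0.02] w0.537 ff 25.0
```

Run:
```python
from h import *
x,y,c,s_=509.8,7.9,np.cos(.138),np.sin(.138)
for sg in (1,-1):
    for d in (1,2,3,4):
        r.move_l([x+sg*d*c,y+sg*d*s_,92.7],velocity=40);s=r.state();f=np.array(s['force']);print(sg*d,np.round(s['ee_pos'],1),np.round(f,1),round(f[0]*c+f[1]*s_,1))
        if abs(f[0]*c+f[1]*s_)>6: break
    r.move_l([x,y,92.7],velocity=60)
st()
```

```text
1 [510.9   8.   92.7] [-0.2 -1.  -0.9] -0.3
2 [511.6   8.1  92.5] [ 0.1 -0.2 -1.5] 0.0
3 [512.    8.2  92.4] [-1.7  0.7 -1.1] -1.6
4 [512.3   8.2  92.2] [-6.1 -2.   1.5] -6.4
-1 [509.1   7.8  92.8] [-0.6 -0.4 -1.4] -0.6
-2 [507.9   7.7  92.8] [ 0.4  0.5 -0.7] 0.4
-3 [507.5   7.6  92.9] [ 2.3  0.2 -1.5] 2.3
-4 [507.2   7.5  93.1] [ 5.2  1.  -3.5] 5.3
 t16.56 ee [509.2   7.9  92.5] F [ 0.2 -0.5 -1.3] M [ 0.03 -0.12  0.03] w0.539 ff 25.0
```

Run:
```python
from h import *
x,y=509.8,7.9
r.move_l([x,y,92.3],velocity=40);r.command_gripper(0.75);st('rel');r.dwell(.25)
r.move_l([x,y,160],velocity=120)
X,Y=482.3,-294.5
r.goto([X-20,Y+60,230],quat(-.16));st()
from fit import *
T=r.grab_frame('top');S=r.grab_frame('side')
for p in (T,S): print([(np.round(d['uv'],1),round(d['confidence'],2)) for d in r.pinpoint('loaded_1',p)], proj(p,(X,Y,47)),[(np.round(d['uv'],1),round(d['confidence'],2)) for d in r.pinpoint('handle',p)])
f=lambda c,u:cv2.resize(c[u[1]-60:u[1]+60,u[0]-60:u[0]+60],(400,400),interpolation=cv2.INTER_CUBIC)
save(np.hstack([f(T['color'],(300,228)),f(S['color'],(330,240))]),'placed')
```

```text
rel t17.37 ee [509.8   7.9  92.3] F [ 0.1 -0.2  0.2] M [-0.   -0.14 -0.  ] w0.746 ff 0.0
 t19.34 ee [ 462.5 -232.9  229.6] F [0.3 0.6 0.2] M [-0.01 -0.08 -0.01] w0.754 ff 0.0
[(array([259.9, 225.2]), 0.59), (array([218.1, 241.2]), 0.59), (array([275. , 226.4]), 0.53), (array([269.9, 260.6]), 0.38), (array([245.7, 231.6]), 0.24)] [368.99036662 232.61998884] [(array([269.7, 226.6]), 0.41)]
[(array([292.4, 313.7]), 0.65), (array([345.8, 274.8]), 0.64), (array([311.6, 254.4]), 0.62), (array([262.5, 258.1]), 0.5), (array([306.8, 264.6]), 0.44)] [366.66521444 182.64331681] [(array([364.6, 180.2]), 0.92)]
```

View pics/placed.png

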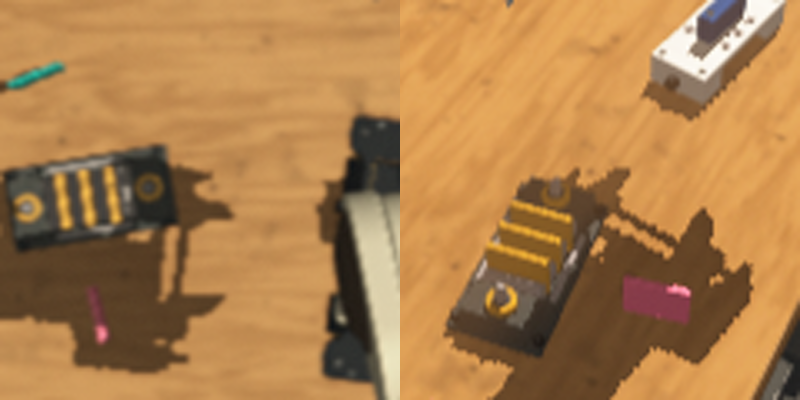

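All three brass plaques stand in the jig (left half, 62/88/112, about 200), and both dowels are clear. Next I take the plate.

Run:
```python
from h import *
X,Y=482.3,-294.5
r.goto([X,Y,160],quat(-.16))
r.move_l([X,Y,99],velocity=100);s=st('down')
r.command_gripper(0.05,60);r.dwell(.1);st('grip')
r.move_l([X,Y,103],velocity=30);r.dwell(.1);st('lift4')
r.move_l([X,Y,190],velocity=120);r.dwell(.15);st('up')
r.goto([500,-150,200],quat(.0));r.dwell(.1);st()
T=r.grab_frame('top');S=r.grab_frame('side')
g=np.array(r.state()['ee_pos']);u=proj(S,g-[0,0,80]).astype(int);v=proj(T,g-[0,0,80]).astype(int);print(u,v)
f=lambda c,u:cv2.resize(c[u[1]-60:u[1]+60,u[0]-60:u[0]+60],(400,400),interpolation=cv2.INTER_CUBIC)
save(np.hstack([f(T['color'],v),f(S['color'],u)]),'plate')
```

```text
down t20.87 ee [ 482.6 -294.3   99.1] F [0.1 0.7 0.4] M [-0.04 -0.11  0.05] w0.750 ff 0.0
grip t21.82 ee [ 482.3 -294.5   99. ] F [ 0.7 -0.6  0.4] M [-0.02 -0.13 -0.01] w0.192 ff 60.0
lift4 t22.20 ee [ 482.  -294.5  102.7] F [ 0.5  0.7 -3.4] M [ 0.03 -0.08 -0.01] w0.192 ff 60.0
up t23.23 ee [ 481.7 -294.2  189. ] F [-0.9  0.5 -4. ] M [ 0.01 -0.1   0.1 ] w0.192 ff 60.0
 t23.96 ee [ 499.9 -150.9  199.7] F [ 1.2 -0.7 -4.3] M [-0.04 -0.11 -0.  ] w0.192 ff 60.0
[341 190] [320 228]
```

View pics/plate.png

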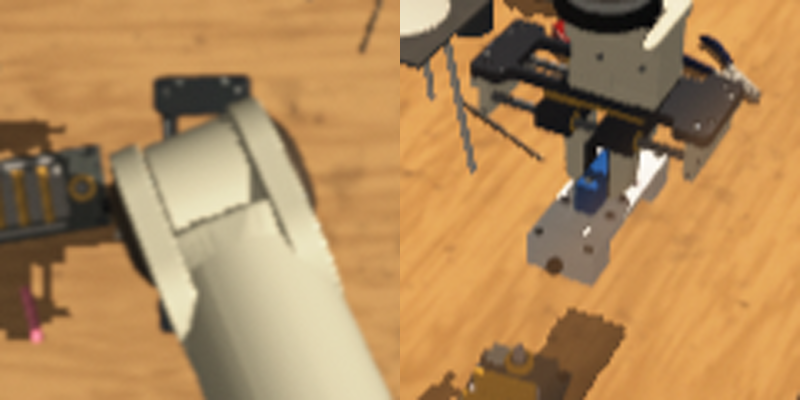

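The plate hangs level by its rib, with one end screw at side crop (554,265). Now I lower it onto the dowels, watching the force.

Run:
```python
from h import *
q=quat(.138);x,y=509.7,7.9
S=r.grab_frame('side');g=np.array(r.state()['ee_pos']);print('screw',[proj(S,[g[0],g[1]+82,g[2]-99+z]).round(1) for z in (8,15,22)],'seen 327.2 209.5')
r.goto([x,y,175],q);r.move_l([x,y,150],velocity=80);r.dwell(.15);st('150')
for z in (147,145,143,141,139,137,135,133,131):
    r.move_l([x,y,z],velocity=30);s=st(z)
    if s['force'][2]>4: break
```

```text
screw [array([326.6, 212.4]), array([326.6, 210.4]), array([326.6, 208.4])] seen 327.2 209.5
150 t25.40 ee [510.    7.9 150.2] F [ 0.5  0.1 -4.2] M [-0.01 -0.15 -0.02] w0.192 ff 60.0
147 t25.65 ee [509.6   7.9 147. ] F [ 0.7  0.3 -4.5] M [-0.01 -0.06  0.02] w0.193 ff 60.0
145 t25.90 ee [509.6   7.9 144.9] F [-1.   1.  -3.2] M [-0.06 -0.13  0.02] w0.194 ff 60.0
143 t26.15 ee [509.6   7.9 142.9] F [ 0.1 -0.4 -3.4] M [-0.03 -0.12  0.03] w0.188 ff 60.0
141 t26.40 ee [509.6   7.9 140.9] F [-0.2  0.3 -4.7] M [-0.06 -0.13  0.  ] w0.194 ff 60.0
139 t26.65 ee [509.6   7.9 138.8] F [-0.2 -1.1 -4.7] M [-0.02 -0.14 -0.  ] w0.188 ff 60.0
137 t26.90 ee [509.6   7.9 136.9] F [ 0.2 -0.7 -4.9] M [-0.03 -0.13  0.02] w0.191 ff 60.0
135 t27.15 ee [509.6   7.9 134.9] F [ 0.1 -0.1 -4.3] M [ 0.02 -0.08 -0.06] w0.190 ff 60.0
133 t27.40 ee [509.6   7.9 132.9] F [-0.6  0.2 -4.1] M [-0.05 -0.14  0.01] w0.191 ff 60.0
131 t27.65 ee [509.6   7.9 130.9] F [ 0.4 -0.5 -4.2] M [-0.05 -0.14  0.01] w0.192 ff 60.0
```

Run:
```python
from h import *
x,y=509.7,7.9
for z in (129,128,127,126,125,124,123,122,121,120):
    r.move_l([x,y,z],velocity=30);s=st(z)
    if s['force'][2]>22: break
r.dwell(.3);s=st()
T=r.grab_frame('top');S=r.grab_frame('side')
f=lambda c,u:cv2.resize(c[u[1]-60:u[1]+60,u[0]-60:u[0]+60],(400,400),interpolation=cv2.INTER_CUBIC)
save(np.hstack([f(T['color'],(268,228)),f(S['color'],(310,255))]),'home')
```

```text
129 t27.90 ee [509.8   8.  129. ] F [-0.6  1.  -3.9] M [ 0.05 -0.18 -0.01] w0.190 ff 60.0
128 t28.15 ee [509.8   8.  128.3] F [-1.6 -1.1  0.8] M [-0.06  0.19 -0.09] w0.192 ff 60.0
127 t28.40 ee [509.8   8.  127.2] F [-1.   0.5  2.7] M [-0.09  0.28 -0.04] w0.191 ff 60.0
126 t28.65 ee [509.8   8.  126.1] F [-2.3 -0.2  4.3] M [-0.07  0.25 -0.06] w0.192 ff 60.0
125 t28.90 ee [509.8   8.  125.1] F [-1.7 -0.7  4.9] M [-0.11  0.24  0.03] w0.190 ff 60.0
124 t29.15 ee [509.8   8.  124.1] F [-0.5 -1.3  5.8] M [-0.05  0.34 -0.05] w0.190 ff 60.0
123 t29.40 ee [509.8   8.  123.2] F [-1.2 -0.1  6.4] M [-0.15  0.38  0.07] w0.191 ff 60.0
122 t29.65 ee [509.8   8.  122.9] F [-5.3 -2.  15.7] M [-0.26  1.   -0.01] w0.190 ff 60.0
121 t29.90 ee [509.8   8.1 122.9] F [-7.7 -2.8 25.4] M [-0.46  1.77 -0.05] w0.187 ff 60.0
 t30.20 ee [509.8   8.1 122.9] F [-7.9 -2.8 25.5] M [-0.43  1.77 -0.02] w0.188 ff 60.0
```

View pics/home.png

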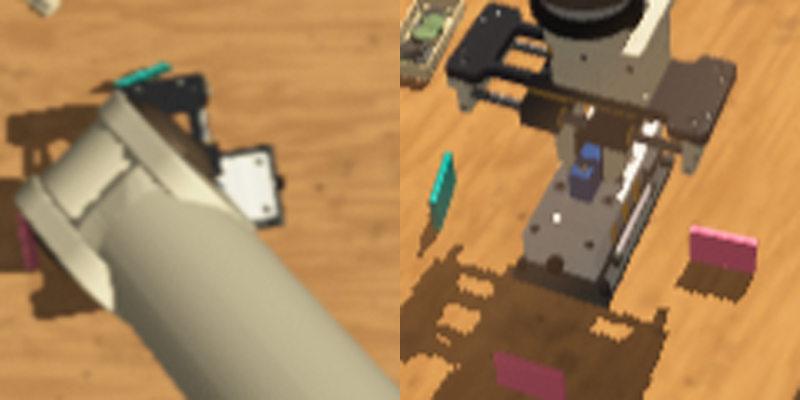

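The force rose through the collar range (TCP 129 to 123) and then met a hard stop. The picture shows the plate level on the jig pedestals, still held by its rib.

```bash
python3 -c "
from h import *
print(r.finish_job());st()"
```

```text
the job is handed in; nothing more can be done
None
the job is handed in; nothing more can be done
```

The brass plaque stands released in the jig's middle slot, and the gripper is holding the drill plate pressed home on both dowels (hard stop felt, about 25 N). I handed the job in at about 30 s of the 58 s; no verdict came back.

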